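# Pull the sprung stopper off a bulk bin and stand it in the wash tray

### The arm

A 6-joint arm with a two-finger parallel gripper is mounted at the origin on the work surface. World frame = base frame: x ahead of the robot, y to its left, z up, the work surface at z = 0. Lengths are in m, angles in degrees, forces in N, time in s.
With the tool pointing down it reaches from about 0.4 to 0.825 m from the base axis. Payload 7 kg.
Tool frame: the origin (TCP) lies midway between the tips of the shut fingers; the grasp point (between the pads) lies 19 mm behind it; z points along the fingers, y is the direction in which the jaws open and shut (so a half turn about z gives the same grasp; the last joint's range is limited). The gripper opens to 88 mm and grips with 3 to 60 N. Pads are 19 mm wide; open, the fingers measure 130 mm over their backs; the gripper's body (78 mm by 193 mm) begins 47 mm behind the grasp point.
Start: joints at [81.308, 20.546, 0.682, 0, -70.136, -16.507], TCP at [0.287, 0.611, 0.227] pointing down, gripper open.
Joint ranges: [-176.03, 176.03], [-82.01, 121.73], [-58.28, 71.71], [-173.87, 95.51], [-174.79, -0.11], [-173.66, 173.66]. Speed limits (degrees/s): [136.94, 136.94, 172.46, 180, 180, 180].

### API

Orientations are given as [roll, pitch, yaw] about the fixed x, y, z axes, in that order (R = Rz(yaw) Ry(pitch) Rx(roll)).
In Python, from plant import get_state, capture, get_calibration, close_job, boxes_of, cut_out gives the robot as it stands.
- The arm moves only by the tool apply_moves, never from a script. Its argument "commands" is a list of rows, each an object with "grip": the closure, from 0 (fully open) to 1 (shut); "slide": the shift along the tool's x, y, z in m, a list of three; "roll": the turn about the tool's z in degrees. In form: [{"grip": grip, "slide": [x, y, z], "roll": roll}, ...]. A call has 1 to 5 rows; each row is the pose to reach, as a shift and turn from the pose commanded when the call began, along the tool's axes at that moment; what a row does not reach only later rows make up. A row lasts 1/8 s, in which the tool goes at most 62.5 mm and 10.7 degrees, less where a joint would pass 70% of its speed; a pose out of reach is approached as far as the arm can. A call with a gripper value outside its range is refused whole. The fingers move at their own pace and stop on an object; "grip_force" is the grip in N (left out, the last holds). Time passes only in rows, so rows that repeat a pose let the fingers close. It gives the time, the measured TCP pose, the force and the opening at its end, in the units of the state.
- get_state(): the state, without advancing time (a new reading comes with each control period).
- capture(name): name is "side" or "top"; returns (picture, depth): 384x512x3 uint8, red, green, blue; 384x512 float32, m along the optical axis (not along the pixel's ray), 0 where there is no reading.
- get_calibration(name): a dict with "mtx" (3x3 intrinsics, pixels), "R" (3x3) and "t" (3): a world point X has camera coordinates R X + t. Camera axes: x right, y down, z forward; pixel columns grow to the right and rows downward; lengths in m; the calibration is good to about 2 mm. A picture is of the moment at which its call begins. get_calibration takes no time and is no camera call.
- close_job(): hands the job in, once; it reports no verdict.
Trained networks look in the newest picture that a camera, given by its name, has taken for a name from the list of things; names that differ only in an ending like _2 or _b are one class to them, and where a whole thing is asked for, a point or a joint stands for the part that bears it (a point fixed in the world has none). Each returns a list of dicts, best first, with "score" (0 to 1); they miss things now and then, are a little off and sometimes report something else, mostly with a low value. They report only what shows in the picture. A call takes as long as a camera call.
- boxes_of(name, camera): "position" ([x, y, z] in m, in the coordinates of the camera as it stood for that picture, good to about 4 mm: the middle of the surface that is visible of it).
- cut_out(name, camera): "mask" (384x512 bool, what is visible of it).
The state is a dict: "time_s": time; "joints": joint angles; "qd": joint speeds; "joint_torque": joint torques, N m; "tcp_pos": TCP position; "eef_rot": TCP orientation; "contact_force": force on the tool from outside, world axes, zero at the start; "moment": the same for the moment, N m; "gripper_width": finger opening in m.
Only numpy, scipy, OpenCV 4.12 (cv2) and the standard library are available. Lean on these libraries where they do the work, as an engineer would, in place of code of your own. Each camera call takes 0.05 s, during which the arm holds its last target.

### The job

The bulk bin with the orange stopper is due for a refill: pull the orange stopper out of its sloping filler neck, where a spring catch holds it, and stand it upright on its plug in the blue tray, setting it down and not letting it drop. Leave the green stopper in its own bin, and do not disturb the cup, the jar or the scoop.

Things in the scene. Friction and masses are not known exactly. Their poses are not given: they have to be found in the camera images.
- orange_stopper: Loose orange stopper, 0.08-0.17 kg, 78 mm tall. Origin: centre of the plug's underside; z runs up from plug to grip, at the start leaning 28 deg from vertical to the bin's front, y level. z 0-30 mm: white plug 40 x 40 mm with 3 mm deep grooves on its +-y faces at z = 14 mm; z 30-38: orange flange 62 x 62 mm; z 38-78: orange grip bar.
- orange_stopper_grip (a point): Centre of the orange stopper's grip bar, 58 mm up its z axis; axes as the stopper's. The bar is 22 mm thick along x (pinch it across this), 50 mm long along y, 40 mm tall along z.
- bin_orange: Fixed bulk bin with an orange ticket strip, 150 mm wide (y), 200 mm deep (x). Origin: centre of its underside; its front looks along its -x axis, roughly away from the robot. Its top slopes at 28 degrees from 80 mm high at the front to 186 mm at the back.
- bin_orange_neck (a point): Middle of the orange bin's neck mouth, on the slope's middle: a square grey neck 64 mm outside, 43 mm inside, 16 mm proud of and square to the 28 deg slope. The stopper's flange rests on it. Two sprung rollers hold the plug's grooves: they let go at a 10-18 N pull along the stopper's z axis, within 5 mm; then it slides easily and is clear after 30 mm. 1.5 mm play each side.
- bin_green: The other fixed bin, of the same sizes, with a green ticket strip. It holds the green stopper.
- green_stopper: Green stopper, same sizes and frame as the orange one, caught in the neck of the green bin. To be left there.
- blue_tray: Fixed open blue tray, 140 x 140 mm outside, 25 mm high, walls and floor 5 mm thick. Origin: centre of its underside, z up.
- blue_tray_in (a point): Centre of the inner floor of the blue tray (130 x 130 mm inside), 5 mm above the work surface; z up.
- white_tray: Fixed open white tray of the same sizes, with the measuring cup in it. Not for the stopper.
- measuring_cup: Loose steel cup, 66 mm across, 50 mm high, standing in the white tray. Origin: centre of its underside.
- jar: Loose amber jar with a wooden lid, 76 mm across, 120 mm high, beyond the bins, to the robot's right. Origin: centre of its underside.
- scoop: Loose steel scoop with a black handle, 150 mm long along its x axis, 26 mm high, lying on the counter beyond the bins. Origin: underside, near its middle.

How it is judged:
By the outcome, as a careful person would: the job done as asked, in the order asked, and still so for the second after the job is handed in, with the robot touching nothing.
It also fails if it takes over 48 s, if anything falls off the work surface, if the arm or the gripper's body presses on something with over 40 N, if the wrist force passes 120 N, or if a joint passes its speed limit or range.

## Working session

There is one attempt and no reset: what is moved stays moved. The work goes in short steps, Python scripts to look and compute and a tool call to move; the robot and the scene stay as the last step left them, time stands still between calls to the robot, and variables do not carry over. Pictures are saved under pics/ and viewed, and the job is handed in when it is done.

Besides the shell and the picture viewer there is one more tool, called after ">>>" by a JSON object that holds its "op" and its "data". apply_moves: Moves the arm, as the interface text tells. Its arguments: {"type":"object","properties":{"commands":{"type":"array"},"grip_force":{"type":"number"}},"required":["commands"]}

```bash
ls; mkdir -p pics
python3 - <<'E'
from plant import *
import cv2, numpy as np
s=get_state(); print({k:np.round(v,3).tolist() for k,v in s.items()})
for n in ("side","top"):
    p,d=capture(n); cv2.imwrite(f"pics/{n}0.png",p[:,:,::-1]); np.save(f"pics/{n}0.npy",d)
    c=get_calibration(n); R=np.array(c["R"]);t=np.array(c["t"]);print(n,np.round(c["mtx"],1).tolist(),"cam at",np.round(-R.T@t,3),"fwd",np.round(R[2],2))
    for o in ("orange_stopper","bin_orange","blue_tray","green_stopper","bin_green","white_tray","jar","scoop","measuring_cup"):
        for b in boxes_of(o,n)[:2]:
            print(o,round(b["score"],2),np.round(R.T@(np.array(b["position"])-t),3))
E
```

```text
pics
{'time_s': 0.0, 'joints': [81.308, 20.592, 0.634, -0.021, -70.134, -16.508], 'qd': [0.058, -0.035, -0.079, 0.022, -0.007, 0.025], 'joint_torque': [0.001, -58.271, 29.305, 6.997, 0.007, -0.0], 'tcp_pos': [0.287, 0.61, 0.226], 'eef_rot': [179.906, -0.007, -25.206], 'contact_force': [-0.487, -0.477, 0.267], 'moment': [0.027, -0.009, 0.082], 'gripper_width': 0.087}
side [[398.5, 0.0, 259.3], [0.0, 398.5, 198.0], [0.0, 0.0, 1.0]] cam at [ 0.127 -0.702  0.836] fwd [ 0.43  0.62 -0.66]
orange_stopper 0.76 [0.504 0.105 0.167]
bin_orange 0.71 [0.724 0.049 0.016]
bin_orange 0.59 [0.431 0.064 0.115]
blue_tray 0.78 [0.561 0.419 0.003]
green_stopper 0.81 [ 0.531 -0.121  0.167]
bin_green 0.62 [ 0.474 -0.168  0.104]
white_tray 0.59 [ 0.521 -0.366  0.004]
jar 0.87 [ 0.709 -0.329  0.088]
jar 0.27 [0.504 0.103 0.164]
scoop 0.65 [0.502 0.103 0.168]
scoop 0.57 [0.722 0.049 0.014]
measuring_cup 0.92 [ 0.549 -0.342  0.03 ]
top [[443.8, 0.0, 254.7], [0.0, 443.8, 192.0], [0.0, 0.0, 1.0]] cam at [0.361 0.01  1.462] fwd [ 0.17 -0.02 -0.99]
orange_stopper 0.79 [0.497 0.115 0.17 ]
blue_tray 0.85 [0.542 0.376 0.004]
bin_green 0.85 [ 0.5   -0.108  0.142]
white_tray 0.63 [ 0.528 -0.351  0.001]
jar 0.83 [ 0.718 -0.307  0.12 ]
jar 0.49 [ 0.498 -0.107  0.144]
scoop 0.64 [0.723 0.053 0.006]
measuring_cup 0.71 [ 0.549 -0.347  0.023]
```

View pics/side0.png

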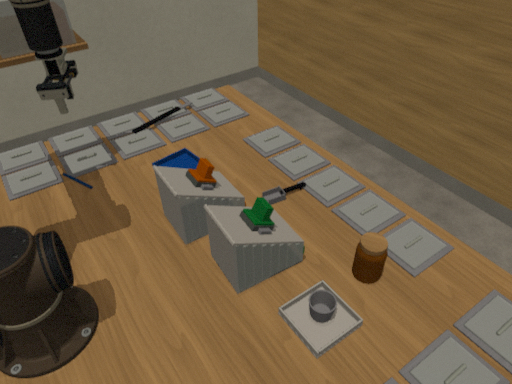

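View pics/top0.png

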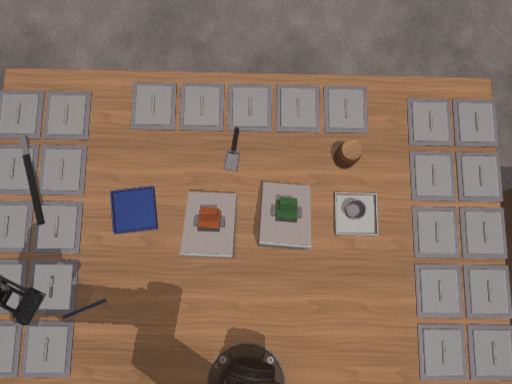

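The tool can only turn about its vertical axis, so it stays pointing down. My plan:

1. Pinch the bar across its level ±y faces, which are 50 mm apart.
2. Pull along the leaning axis.
3. Right the stopper against the tray wall and floor with a light grip.

First I need precise poses.

```bash
cat > h.py <<'E'
from plant import *
import cv2, numpy as np
def cloud(n):
    p,d=capture(n); c=get_calibration(n); K=np.array(c["mtx"]);R=np.array(c["R"]);t=np.array(c["t"])
    v,u=np.indices(d.shape)
    X=np.stack([(u-K[0,2])/K[0,0]*d,(v-K[1,2])/K[1,1]*d,d],-1)
    W=(X-t)@R
    W[d<=0]=np.nan
    return p,W,(K,R,t)
def proj(P,cal):
    K,R,t=cal; q=(R@np.asarray(P,float).T).T+t; q=q@K.T; return q[:,:2]/q[:,2:]
E
python3 - <<'E'
from h import *
for n in ("top","side"):
    p,W,cal=cloud(n)
    hsv=cv2.cvtColor(p,cv2.COLOR_RGB2HSV)
    f=np.isfinite(W[...,0])
    x,y,z=W[...,0],W[...,1],W[...,2]
    org=(hsv[...,0]<15)&(hsv[...,1]>170)&f&(z>0.1)&(abs(x-.5)<.09)&(abs(y-.105)<.07)
    print(n,"orange px",org.sum(),"centroid",W[org].mean(0).round(4),"z max",z[org].max().round(4), "min",W[org].min(0).round(3),W[org].max(0).round(3))
    # slope plane: 
    m=f&(abs(x-.49)<.12)&(abs(y-.105)<.10)&(z>0.075)&~org&(hsv[...,1]<90)
    A=W[m]
    rng=np.random.default_rng(0);best=0
    for _ in range(2000):
        s=A[rng.choice(len(A),3,False)]; nn=np.cross(s[1]-s[0],s[2]-s[0]); l=np.linalg.norm(nn)
        if l<1e-6: continue
        nn/=l
        if abs(nn[2])<.7: continue
        k=(abs((A-s[0])@nn)<.003); 
        if k.sum()>best: best=k.sum();B=A[k]
    c=B.mean(0);_,_,vt=np.linalg.svd(B-c);nn=vt[2]*np.sign(vt[2][2])
    print(" slope n",len(A),len(B),nn.round(3),"tilt",np.degrees(np.arccos(nn[2])).round(2),"heading",np.degrees(np.arctan2(nn[1],nn[0])).round(2),"resid",((B-c)@nn).std().round(4))
    r=cv2.minAreaRect(B[:,:2].astype(np.float32)*1000);print(" slope rect",r)
    np.save(f"pics/B_{n}.npy",B)
    tr=(hsv[...,0]>100)&(hsv[...,0]<125)&(hsv[...,1]>150)&f&(abs(x-.55)<.12)&(abs(y-.39)<.12)
    r=cv2.minAreaRect(W[tr][:,:2].astype(np.float32)*1000);print(" tray",tr.sum(),r,"zmax",z[tr].max())
    cv2.imwrite(f"pics/{n}_crop.png",cv2.resize(p[120:290,90:330] if n=="top" else p[120:290,120:320],None,fx=3,fy=3,interpolation=cv2.INTER_CUBIC)[:,:,::-1])
E
```

```text
top orange px 220 centroid [0.4996 0.1176 0.1741] z max 0.2012 min [0.475 0.088 0.138] [0.526 0.146 0.201]
 slope n 2814 2130 [ 0.468 -0.015  0.883] tilt 27.95 heading -1.79 resid 0.0015
 slope rect ((487.5655517578125, 118.74764251708984), (150.56497192382812, 202.46658325195312), 88.08654022216797)
 tray 10 ((532.9629516601562, 386.6812744140625), (64.63999938964844, 42.63412857055664), 87.01744079589844) zmax 0.00893852774991834
side orange px 369 centroid [0.4994 0.108  0.1688] z max 0.1941 min [0.471 0.085 0.132] [0.525 0.146 0.194]
 slope n 2886 1389 [ 0.47  -0.015  0.883] tilt 28.05 heading -1.78 resid 0.0011
 slope rect ((488.7950134277344, 118.21823120117188), (154.363037109375, 201.2345733642578), 88.22132110595703)
 tray 517 ((535.8175048828125, 393.2335205078125), (138.27415466308594, 107.31361389160156), 7.689084529876709) zmax 0.026353709289466332
```

```bash
ls pics
```

```text
B_side.npy
B_top.npy
side0.npy
side0.png
side_crop.png
top0.npy
top0.png
top_crop.png
```

Run:
```python
from h import *
h=np.radians(-1.8);n=np.array([np.sin(np.radians(28))*np.cos(h),np.sin(np.radians(28))*np.sin(h),np.cos(np.radians(28))])
bc=np.array([.488,.1185])
for k in ("top","side"):
    B=np.load(f"pics/B_{k}.npy");c=B.mean(0);z=c[2]-(n[:2]@(bc-c[:2]))/n[2];print(k,"slope mid z",z.round(4))
for k in ("top","side"):
    p,W,cal=cloud(k)
    f=np.isfinite(W[...,0])
    m=cut_out("blue_tray",k)
    if m:
        mm=m[0]["mask"]&f; A=W[mm]; A=A[(A[:,2]<.035)]; 
        print(k,m[0]["score"],len(A),cv2.minAreaRect(A[:,:2].astype(np.float32)*1000), np.percentile(A[:,2],[5,50,95]).round(4))
        hi=A[A[:,2]>.018]; print(" rim",len(hi),cv2.minAreaRect(hi[:,:2].astype(np.float32)*1000))
    m=cut_out("orange_stopper",k)
    if m:
        A=W[m[0]["mask"]&f]; q=A-np.array([bc[0],bc[1],.133]); bx=np.array([np.cos(np.radians(28))*np.cos(h),np.cos(np.radians(28))*np.sin(h),-np.sin(np.radians(28))]);by=np.cross(n,bx)
        top=q[(q@n>.050)]
        print(k,"stopper axis coords: height pct",np.percentile(q@n,[5,50,90,98]).round(4),"x",np.percentile(top@bx,[3,50,97]).round(4),"y",np.percentile(top@by,[3,50,97]).round(4))
    q=[[.5086,.1178,.1718]]+[ (np.array([.488,.1185,.133])+n*.092+by*s*.025+bx*t*.011).tolist() for s in(-1,1) for t in (-1,1)]
    for u,v in proj(q,cal): cv2.circle(p,(int(round(u)),int(round(v))),0,(0,255,255),-1)
    cv2.imwrite(f"pics/{k}_crop1.png",cv2.resize(p[130:250,90:260] if k=="top" else p[130:250,120:290],None,fx=4,fy=4,interpolation=cv2.INTER_NEAREST)[:,:,::-1])
```

```text
top slope mid z 0.1334
side slope mid z 0.133
top 0.62 1954 ((540.80224609375, 381.17572021484375), (147.61802673339844, 151.65451049804688), 7.874480724334717) [0.0001 0.0058 0.0258]
 rim 294 ((538.0347900390625, 376.10333251953125), (140.18109130859375, 141.971435546875), 7.888431549072266)
top stopper axis coords: height pct [0.0203 0.032  0.0655 0.0675] x [-0.0123 -0.0056  0.0088] y [-0.023  -0.0002  0.023 ]
side 0.61 604 ((557.0121459960938, 426.0444030761719), (126.85604858398438, 154.67535400390625), 57.14250946044922) [0.0003 0.0048 0.0229]
 rim 91 ((547.78759765625, 425.9078369140625), (83.18107604980469, 155.863525390625), 71.68578338623047)
side stopper axis coords: height pct [0.0221 0.0376 0.0632 0.0645] x [-0.0095 -0.0052  0.0112] y [-0.0262 -0.0072  0.021 ]
```

View pics/top_crop1.png

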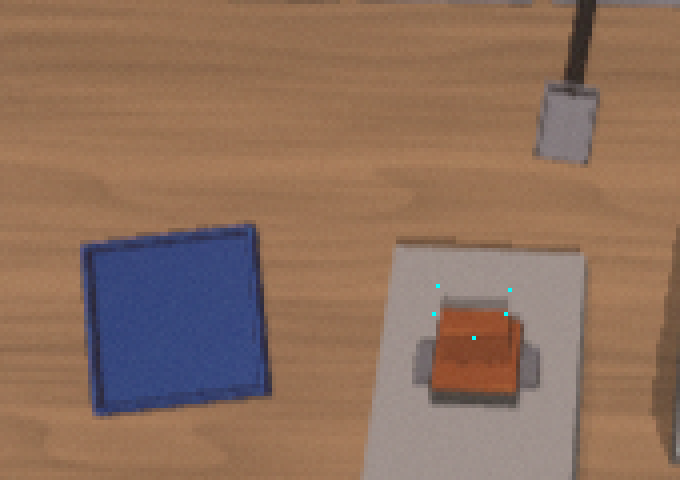

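View pics/side_crop1.png

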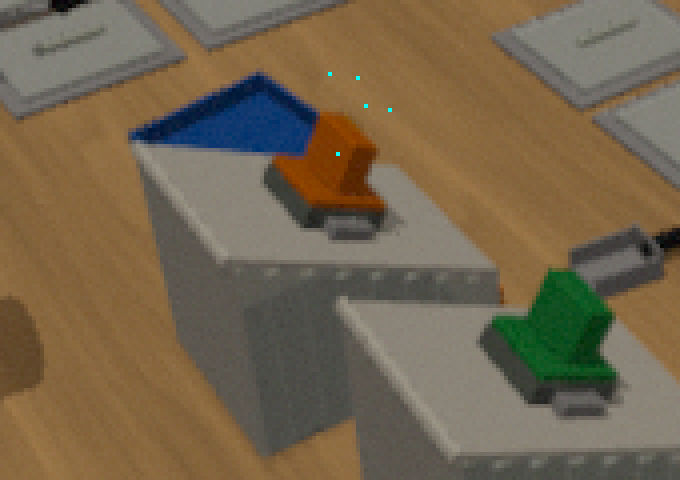

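Findings from the two views:
- **Orange bin:** its middle is at about (0.488, 0.1185). It leans 28° towards heading -1.8°. My drawn top corners sat too high because I used the wrong height in the overlay; the measured bar top, 65 mm above the slope, agrees with the geometry (64 mm).
- **Bar centre:** about (0.5086, 0.118, 0.172), on the bar near px (208,214) in the top view.
- **Blue tray:** centred near px (134,210) in the top view.

Next is the transit.

>>> {"op": "apply_moves", "data": {"commands": [{"grip": 0,"slide": [0.045,0.038,-0.008],"roll": -4.7},{"grip": 0,"slide": [0.09,0.076,-0.016],"roll": -9.4},{"grip": 0,"slide": [0.135,0.114,-0.024],"roll": -14.1},{"grip": 0,"slide": [0.18,0.152,-0.03],"roll": -18.8},{"grip": 0,"slide": [0.225,0.19,-0.03],"roll": -23.4}], "grip_force": 60}}

```text
time_s: 2.02
tcp_pos: [0.4108, 0.3415, 0.2575]
eef_rot: [-179.9, -0.1, -1.6]
contact_force: [1.4, 0.4, -0.5]
gripper_width: 0.0878
```

```bash
cat >> h.py <<'E'
def to(P):
    s=get_state(); p=np.array(s["tcp_pos"]); y=np.radians(s["eef_rot"][2]); d=np.array(P)-p
    print("t",s["time_s"],"tcp",p.round(4),"rot",np.round(s["eef_rot"],2),"F",np.round(s["contact_force"],1),"M",np.round(s["moment"],2),"w",round(s["gripper_width"],4),"J",np.round(s["joints"],1))
    print("slide needed",np.round([d[0]*np.cos(y)+d[1]*np.sin(y),d[0]*np.sin(y)-d[1]*np.cos(y),-d[2]],4))
E
python3 - <<'E'
from h import *
to([.5114,.1178,.23])
K,R,t=[np.array(get_calibration("top")[k]) for k in("mtx","R","t")]
c=-R.T@t;L=[]
for u,v in ((85,245),(253,228),(270,395),(97,412)):
    r=R.T@np.linalg.inv(K)@np.array([90+u/4-.4,130+v/4-.4,1]);L.append(c+r*(.025-c[2])/r[2])
L=np.array(L);print(L.round(4),L.mean(0).round(4));print([np.degrees(np.arctan2(*(L[i]-L[(i+1)%4])[1::-1])).round(1) for i in range(4)],[np.linalg.norm(L[i]-L[(i+1)%4]).round(3) for i in range(4)])
E
```

```text
t 2.025 tcp [0.4108 0.3415 0.2575] rot [-1.7992e+02 -6.0000e-02 -1.6200e+00] F [ 1.4  0.4 -0.5] M [-0.01 -0.18  0.05] w 0.0878 J [ 60.8   6.  -14.4   0.  -69.5  27.6]
slide needed [0.1069 0.2208 0.0275]
[[0.5986 0.4498 0.025 ]
 [0.6147 0.3142 0.025 ]
 [0.4782 0.2939 0.025 ]
 [0.4628 0.4315 0.025 ]] [0.5386 0.3723 0.025 ]
[np.float64(96.8), np.float64(8.5), np.float64(-83.6), np.float64(-172.3)] [np.float64(0.137), np.float64(0.138), np.float64(0.138), np.float64(0.137)]
```

>>> {"op": "apply_moves", "data": {"commands": [{"grip": 0,"slide": [0.026,0.053,0.0],"roll": 0.2},{"grip": 0,"slide": [0.052,0.106,0.0],"roll": 0.2},{"grip": 0,"slide": [0.078,0.16,0.0],"roll": 0.2},{"grip": 0,"slide": [0.1,0.207,0.01],"roll": 0.2},{"grip": 0,"slide": [0.107,0.221,0.022],"roll": 0.2}]}}

```text
time_s: 2.65
tcp_pos: [0.5108, 0.1164, 0.2346]
eef_rot: [-180.0, -0.0, -2.2]
contact_force: [0.4, -0.6, -0.5]
gripper_width: 0.0877
```

Run:
```python
from h import *
to([.5114,.1178,.1582])
for n in ("top","side"):
    p,W,cal=cloud(n)
    cv2.imwrite(f"pics/{n}_2.png",cv2.resize(p[110:270,110:320],None,fx=3,fy=3,interpolation=cv2.INTER_CUBIC)[:,:,::-1])
```

```text
t 2.65 tcp [0.5108 0.1164 0.2346] rot [-1.7998e+02 -4.0000e-02 -2.1600e+00] F [ 0.4 -0.6 -0.5] M [ 0.02  0.05 -0.06] w 0.0877 J [ 34.3   5.9 -17.6   0.  -66.5  53.5]
slide needed [ 0.0005 -0.0014  0.0764]
```

View pics/side_2.png

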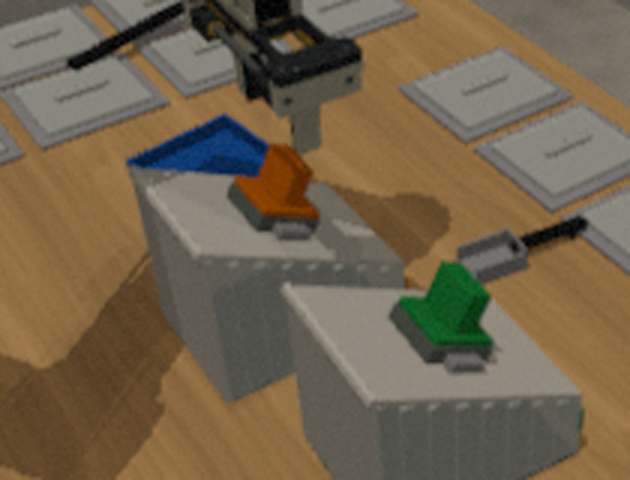

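The picture shows the near finger at crop px (305,130), just above and on the right-hand side of the orange bar at (290,170). The fingers straddle the bar, so I'll go down and grip.

>>> {"op": "apply_moves", "data": {"commands": [{"grip": 0,"slide": [0.0005,-0.0014,0.025],"roll": -0.4},{"grip": 0,"slide": [0.0005,-0.0014,0.045],"roll": -0.4},{"grip": 0,"slide": [0.0005,-0.0014,0.062],"roll": -0.4},{"grip": 0,"slide": [0.0005,-0.0014,0.072],"roll": -0.4},{"grip": 0,"slide": [0.0005,-0.0014,0.076],"roll": -0.4}]}}

```text
time_s: 3.38
tcp_pos: [0.5105, 0.1208, 0.1584]
eef_rot: [180.0, 0.0, -1.5]
contact_force: [0.5, -0.1, -0.1]
gripper_width: 0.0877
```

>>> {"op": "apply_moves", "data": {"commands": [{"grip": 0.3,"slide": [0,0,0],"roll": 0},{"grip": 0.5,"slide": [0,0,0],"roll": 0},{"grip": 1,"slide": [0,0,0],"roll": 0},{"grip": 1,"slide": [0,0,0],"roll": 0},{"grip": 1,"slide": [0,0,0],"roll": 0}], "grip_force": 50}}

```text
time_s: 4.0
tcp_pos: [0.5109, 0.119, 0.1591]
eef_rot: [179.9, -0.0, -1.6]
contact_force: [1.6, -5.0, 3.9]
gripper_width: 0.0497
```

Run:
```python
from h import *
to([.5114,.1178,.1582])
p,W,cal=cloud("side")
cv2.imwrite(f"pics/side_3.png",cv2.resize(p[110:270,110:320],None,fx=3,fy=3,interpolation=cv2.INTER_CUBIC)[:,:,::-1])
```

```text
t 4.0 tcp [0.5109 0.119  0.1591] rot [ 1.799e+02 -2.000e-02 -1.580e+00] F [ 1.6 -5.   3.9] M [-2.01 -0.51  0.07] w 0.0497 J [ 34.6   9.7 -23.7   0.1 -56.7  53.7]
slide needed [0.0006 0.0012 0.0009]
```

View pics/side_3.png

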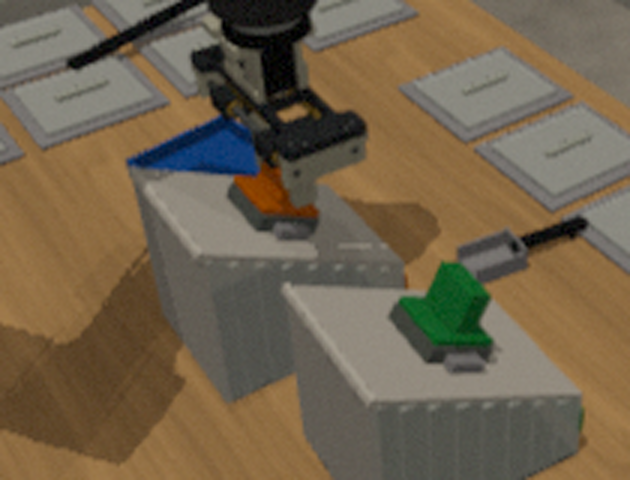

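The grip holds at 49.7 mm, as expected for the bar. Now I'll pull along the 28° axis.

>>> {"op": "apply_moves", "data": {"commands": [{"grip": 1,"slide": [0.001,0.001,-0.002],"roll": 0},{"grip": 1,"slide": [0.002,0.001,-0.004],"roll": 0},{"grip": 1,"slide": [0.0035,0.001,-0.0065],"roll": 0},{"grip": 1,"slide": [0.005,0.001,-0.0095],"roll": 0},{"grip": 1,"slide": [0.007,0.001,-0.013],"roll": 0}], "grip_force": 60}}

```text
time_s: 4.68
tcp_pos: [0.5177, 0.1185, 0.1719]
eef_rot: [179.9, 0.0, -1.6]
contact_force: [-2.2, -4.5, -1.4]
gripper_width: 0.0495
```

Run:
```python
from h import *
to([.5114+.050*.469,.1178-.0008,.1585+.05*.883])
p,W,cal=cloud("side")
cv2.imwrite(f"pics/side_4.png",cv2.resize(p[110:270,110:320],None,fx=3,fy=3,interpolation=cv2.INTER_CUBIC)[:,:,::-1])
```

```text
t 4.675 tcp [0.5177 0.1185 0.1719] rot [ 1.7993e+02  2.0000e-02 -1.5700e+00] F [-2.2 -4.5 -1.4] M [-1.85  0.72  0.16] w 0.0495 J [ 34.1   9.6 -21.9   0.1 -58.6  54.3]
slide needed [ 0.0172  0.001  -0.0307]
```

View pics/side_4.png

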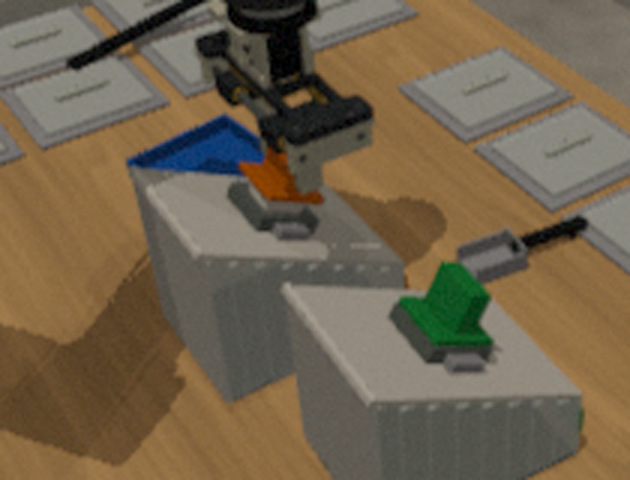

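The catch has let go: the flange is lifted off the neck at crop px (285,190), and white plug shows beneath it. I'll keep going along the axis.

>>> {"op": "apply_moves", "data": {"commands": [{"grip": 1,"slide": [0.0032,0.0012,-0.006],"roll": 0},{"grip": 1,"slide": [0.0064,0.0012,-0.012],"roll": 0},{"grip": 1,"slide": [0.0096,0.0012,-0.018],"roll": 0},{"grip": 1,"slide": [0.0138,0.0012,-0.026],"roll": 0},{"grip": 1,"slide": [0.0192,0.0012,-0.036],"roll": 0}]}}

```text
time_s: 5.35
tcp_pos: [0.5372, 0.1173, 0.2082]
eef_rot: [-180.0, -0.0, -1.6]
contact_force: [-0.0, -0.3, -1.0]
gripper_width: 0.0496
```

>>> {"op": "apply_moves", "data": {"commands": [{"grip": 1,"slide": [0.005,0,-0.012],"roll": 0},{"grip": 1,"slide": [0.01,0,-0.026],"roll": 0},{"grip": 1,"slide": [0.015,0,-0.04],"roll": 0},{"grip": 1,"slide": [0.015,0,-0.05],"roll": 0},{"grip": 1,"slide": [0.015,0,-0.052],"roll": 0}]}}

```text
time_s: 5.98
tcp_pos: [0.552, 0.1169, 0.2604]
eef_rot: [-180.0, -0.1, -1.6]
contact_force: [0.4, -0.2, -1.5]
gripper_width: 0.0499
```

Run:
```python
from h import *
to([.56,.374,.26])
for n in ("top","side"):
    p,W,cal=cloud(n)
    cv2.imwrite(f"pics/{n}_5.png",cv2.resize(p[70:270,110:320],None,fx=3,fy=3,interpolation=cv2.INTER_CUBIC)[:,:,::-1])
```

```text
t 5.975 tcp [0.552  0.1169 0.2604] rot [-1.7996e+02 -6.0000e-02 -1.6000e+00] F [ 0.4 -0.2 -1.5] M [-0.07 -0.06 -0.02] w 0.0499 J [ 31.8   8.9 -10.6   0.  -70.4  56.6]
slide needed [ 0.0008 -0.2572  0.0004]
```

View pics/side_5.png

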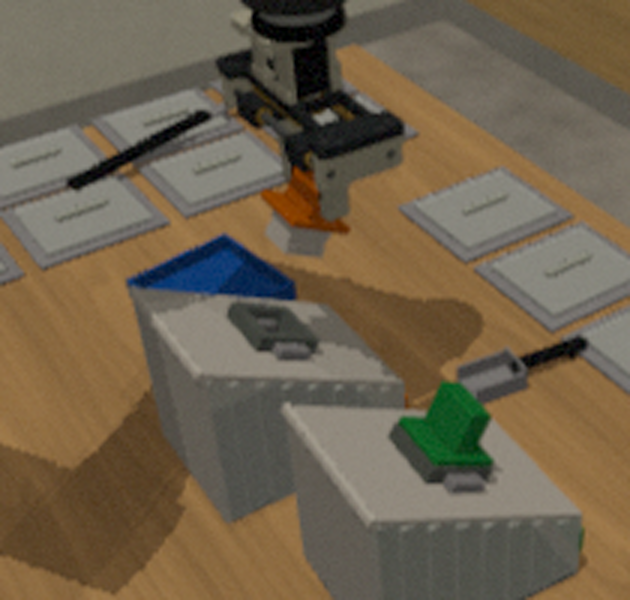

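The stopper is fully out and still leans 28° in the grip; the plug is at crop px (298,238), and the neck is empty at (270,325). Next I'll carry it over the blue tray, lined up with the tray.

>>> {"op": "apply_moves", "data": {"commands": [{"grip": 1,"slide": [0.004,-0.045,0],"roll": -2},{"grip": 1,"slide": [0.008,-0.1,0],"roll": -4},{"grip": 1,"slide": [0.012,-0.16,0],"roll": -6},{"grip": 1,"slide": [0.015,-0.215,0],"roll": -8},{"grip": 1,"slide": [0.0157,-0.262,0],"roll": -9.1}], "grip_force": 40}}

```text
time_s: 6.7
tcp_pos: [0.5743, 0.3802, 0.2585]
eef_rot: [180.0, 0.1, 7.6]
contact_force: [1.2, -0.1, -2.3]
gripper_width: 0.0495
```

>>> {"op": "apply_moves", "data": {"commands": [{"grip": 1,"slide": [0,0,0.03],"roll": 0},{"grip": 1,"slide": [0,0,0.07],"roll": 0},{"grip": 1,"slide": [0,0,0.11],"roll": 0},{"grip": 1,"slide": [0,0,0.14],"roll": 0},{"grip": 1,"slide": [0,0,0.15],"roll": 0}]}}

```text
time_s: 7.32
tcp_pos: [0.5735, 0.3772, 0.1067]
eef_rot: [179.8, 0.2, 7.5]
contact_force: [-0.4, -0.2, -1.5]
gripper_width: 0.0502
```

Run:
```python
from h import *
to([.5747,.379,.055])
for n in ("top","side"):
    p,W,cal=cloud(n)
    cv2.imwrite(f"pics/{n}_6.png",cv2.resize(p[130:260,70:260] if n=="top" else p[80:210,100:290],None,fx=4,fy=4,interpolation=cv2.INTER_CUBIC)[:,:,::-1])
```

```text
t 7.325 tcp [0.5735 0.3772 0.1067] rot [179.84   0.21   7.49] F [-0.4 -0.2 -1.5] M [-0.03 -0.02  0.01] w 0.0502 J [ 49.5  26.8  -6.   -0.  -57.5  48. ]
slide needed [ 0.0014 -0.0016  0.0517]
```

View pics/side_6.png

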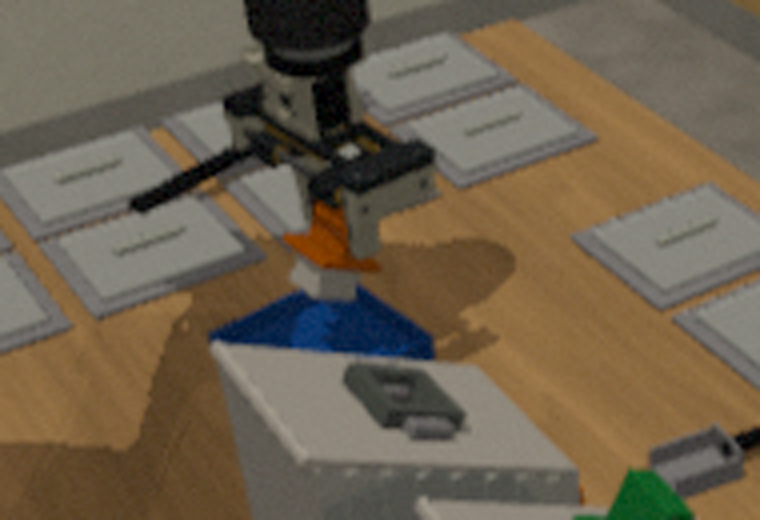

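View pics/top_6.png

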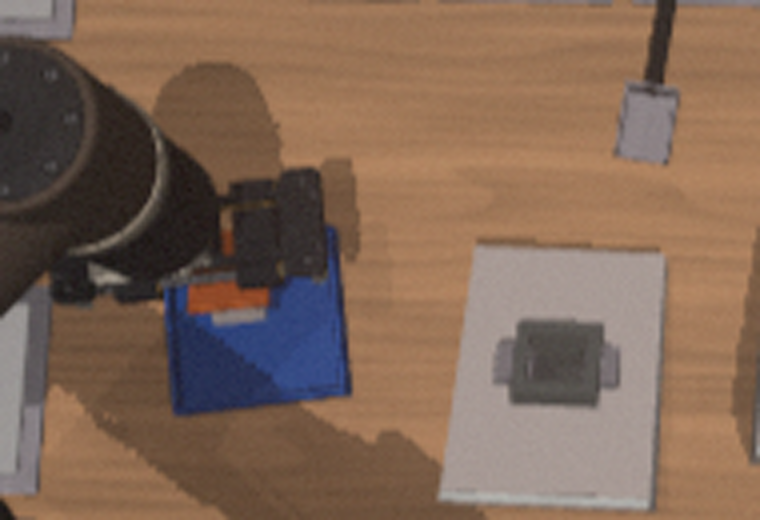

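The stopper hangs over the blue tray, still leaning: flange at side px (330,250), plug at (325,280). In the top view the plug's low end is at (238,315), inside the tray. I'll lower it until the plug's edge just touches.

>>> {"op": "apply_moves", "data": {"commands": [{"grip": 1,"slide": [0.0014,-0.0016,0.02],"roll": 0},{"grip": 1,"slide": [0.0014,-0.0016,0.036],"roll": 0},{"grip": 1,"slide": [0.0014,-0.0016,0.046],"roll": 0},{"grip": 1,"slide": [0.0014,-0.0016,0.05],"roll": 0},{"grip": 1,"slide": [0.0014,-0.0016,0.052],"roll": 0}], "grip_force": 30}}

```text
time_s: 8.05
tcp_pos: [0.5761, 0.3801, 0.0575]
eef_rot: [180.0, -0.0, 7.5]
contact_force: [0.1, 0.7, -1.5]
gripper_width: 0.0501
```

Run:
```python
from h import *
to([.5747,.379,.052])
```

```text
t 8.05 tcp [0.5761 0.3801 0.0575] rot [ 1.80e+02 -1.00e-02  7.51e+00] F [ 0.1  0.7 -1.5] M [-0.08 -0.07 -0.  ] w 0.0501 J [ 49.6  29.7  -8.4   0.  -51.9  47.9]
slide needed [-0.0015  0.0009  0.0055]
```

>>> {"op": "apply_moves", "data": {"commands": [{"grip": 1,"slide": [0,0,0.001],"roll": 0},{"grip": 1,"slide": [0,0,0.002],"roll": 0},{"grip": 1,"slide": [0,0,0.003],"roll": 0},{"grip": 1,"slide": [0,0,0.003],"roll": 0}], "grip_force": 15}}

```text
time_s: 8.55
tcp_pos: [0.5759, 0.3801, 0.0546]
eef_rot: [-180.0, -0.0, 7.5]
contact_force: [-1.0, 0.1, -1.4]
gripper_width: 0.0501
```

>>> {"op": "apply_moves", "data": {"commands": [{"grip": 1,"slide": [0,0,0.001],"roll": 0},{"grip": 1,"slide": [0,0,0.002],"roll": 0},{"grip": 1,"slide": [0,0,0.002],"roll": 0}], "grip_force": 15}}

```text
time_s: 8.93
tcp_pos: [0.576, 0.3801, 0.0526]
eef_rot: [180.0, -0.0, 7.5]
contact_force: [-0.0, 0.6, -0.9]
gripper_width: 0.0497
```

>>> {"op": "apply_moves", "data": {"commands": [{"grip": 1,"slide": [0,0,0.001],"roll": 0},{"grip": 1,"slide": [0,0,0.0015],"roll": 0},{"grip": 1,"slide": [0,0,0.0015],"roll": 0}], "grip_force": 8}}

```text
time_s: 9.3
tcp_pos: [0.5766, 0.3801, 0.0521]
eef_rot: [-180.0, -0.1, 7.5]
contact_force: [0.3, -1.6, 5.4]
gripper_width: 0.0498
```

Run:
```python
from h import *
to([.5747,.379,.052])
p,W,cal=cloud("side")
cv2.imwrite(f"pics/side_7.png",cv2.resize(p[100:200,120:270],None,fx=5,fy=5,interpolation=cv2.INTER_CUBIC)[:,:,::-1])
```

```text
t 9.3 tcp [0.5766 0.3801 0.0521] rot [-1.7999e+02 -8.0000e-02  7.5200e+00] F [ 0.3 -1.6  5.4] M [-0.77  0.07 -0.  ] w 0.0498 J [ 49.5  30.   -8.7   0.1 -51.3  47.9]
slide needed [-0.002   0.0008  0.0001]
```

View pics/side_7.png

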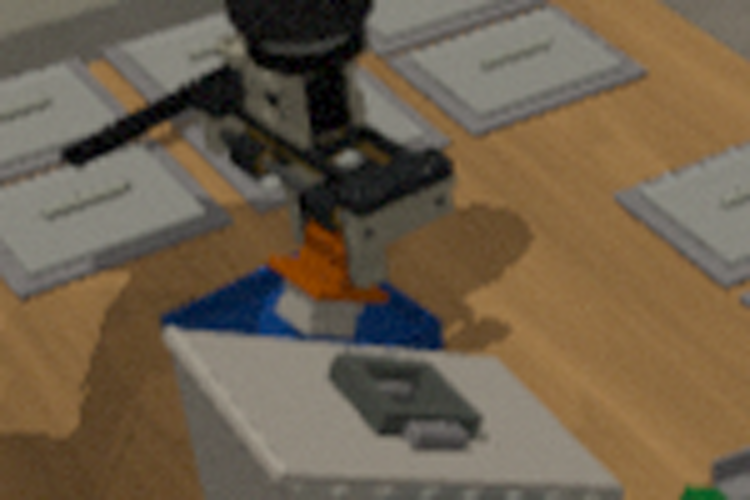

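The plug's edge is on the tray floor at about (320,330), with 5–7 N of contact, and the lean is unchanged. With the light grip I'll drag towards the robot so that floor friction swings the plug under.

>>> {"op": "apply_moves", "data": {"commands": [{"grip": 1,"slide": [-0.003,0,-0.0003],"roll": 0},{"grip": 1,"slide": [-0.006,0,-0.0006],"roll": 0},{"grip": 1,"slide": [-0.009,0,-0.0008],"roll": 0},{"grip": 1,"slide": [-0.012,0,-0.001],"roll": 0}], "grip_force": 8}}

```text
time_s: 9.85
tcp_pos: [0.5638, 0.3784, 0.0521]
eef_rot: [180.0, 0.0, 7.5]
contact_force: [0.6, -1.7, 2.4]
gripper_width: 0.0499
```

Run:
```python
from h import *
to([.5747,.379,.052])
p,W,cal=cloud("side")
cv2.imwrite(f"pics/side_8.png",cv2.resize(p[100:200,120:270],None,fx=5,fy=5,interpolation=cv2.INTER_CUBIC)[:,:,::-1])
```

```text
t 9.85 tcp [0.5638 0.3784 0.0521] rot [180.    0.    7.5] F [ 0.6 -1.7  2.4] M [-0.86 -0.76  0.05] w 0.0499 J [ 50.3  29.1 -10.2  -0.  -50.6  47.2]
slide needed [0.0109 0.0008 0.0001]
```

View pics/side_8.png

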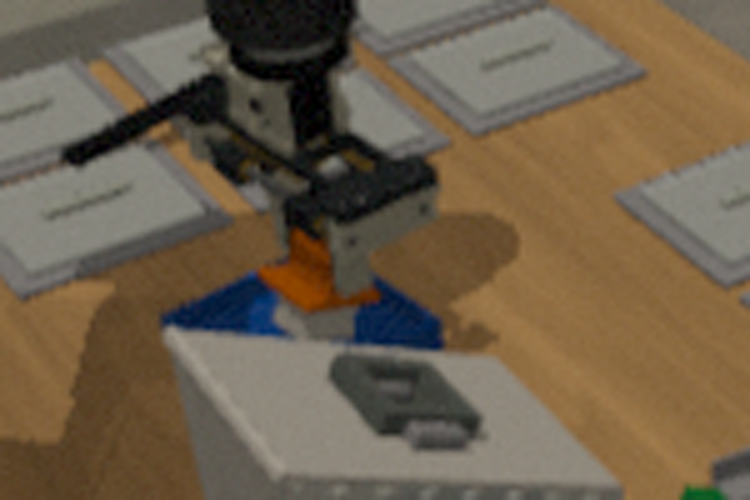

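It's working: the plug's bottom edge stayed put and the lean is visibly smaller, roughly 17°. I'll continue.

>>> {"op": "apply_moves", "data": {"commands": [{"grip": 1,"slide": [-0.003,0,0.0],"roll": 0},{"grip": 1,"slide": [-0.006,0,0.0],"roll": 0},{"grip": 1,"slide": [-0.009,0,0.0003],"roll": 0},{"grip": 1,"slide": [-0.012,0,0.0008],"roll": 0},{"grip": 1,"slide": [-0.014,0,0.0012],"roll": 0}], "grip_force": 8}}

```text
time_s: 10.52
tcp_pos: [0.5499, 0.3769, 0.0508]
eef_rot: [-180.0, -0.0, 7.5]
contact_force: [0.9, 0.6, 0.9]
gripper_width: 0.0499
```

Run:
```python
from h import *
to([.5747,.379,.052])
p,W,cal=cloud("side")
cv2.imwrite(f"pics/side_9.png",cv2.resize(p[100:200,120:270],None,fx=5,fy=5,interpolation=cv2.INTER_CUBIC)[:,:,::-1])
```

```text
t 10.525 tcp [0.5499 0.3769 0.0508] rot [-1.7998e+02 -1.0000e-02  7.5100e+00] F [0.9 0.6 0.9] M [ 0.21 -0.66 -0.02] w 0.0499 J [ 51.1  28.3 -12.   -0.  -49.7  46.4]
slide needed [ 0.0248  0.0012 -0.0012]
```

View pics/side_9.png

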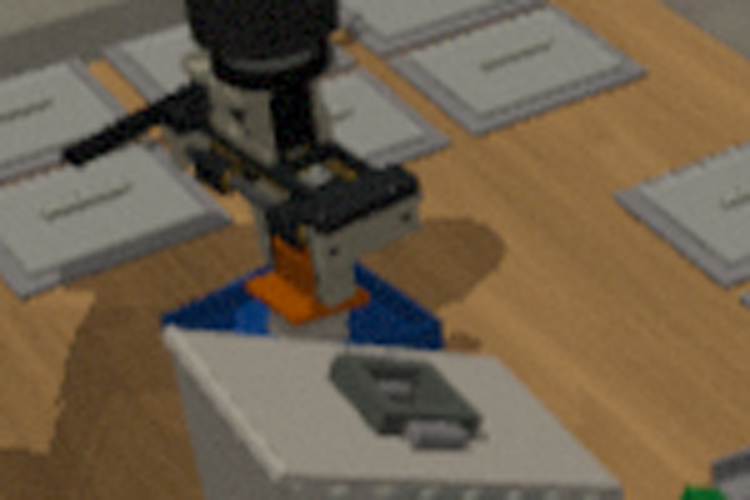

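The lean is down to a few degrees. I'll drag the last few millimetres and press lightly to seat the plug flat.

>>> {"op": "apply_moves", "data": {"commands": [{"grip": 1,"slide": [-0.002,0,0.0004],"roll": 0},{"grip": 1,"slide": [-0.004,0,0.0008],"roll": 0},{"grip": 1,"slide": [-0.0055,0,0.0014],"roll": 0},{"grip": 1,"slide": [-0.0055,0,0.0022],"roll": 0},{"grip": 1,"slide": [-0.0055,0,0.0022],"roll": 0}], "grip_force": 6}}

```text
time_s: 11.2
tcp_pos: [0.5445, 0.376, 0.0493]
eef_rot: [-180.0, -0.0, 7.5]
contact_force: [-1.8, 0.4, 6.9]
gripper_width: 0.0501
```

Run:
```python
from h import *
to([.5747,.379,.052])
p,W,cal=cloud("side")
cv2.imwrite(f"pics/side_10.png",cv2.resize(p[100:200,120:270],None,fx=5,fy=5,interpolation=cv2.INTER_CUBIC)[:,:,::-1])
```

```text
t 11.2 tcp [0.5445 0.376  0.0493] rot [-180.     -0.      7.52] F [-1.8  0.4  6.9] M [0.15 0.78 0.02] w 0.0501 J [ 51.5  28.  -12.8  -0.  -49.2  46. ]
slide needed [ 0.0303  0.001  -0.0027]
```

View pics/side_10.png

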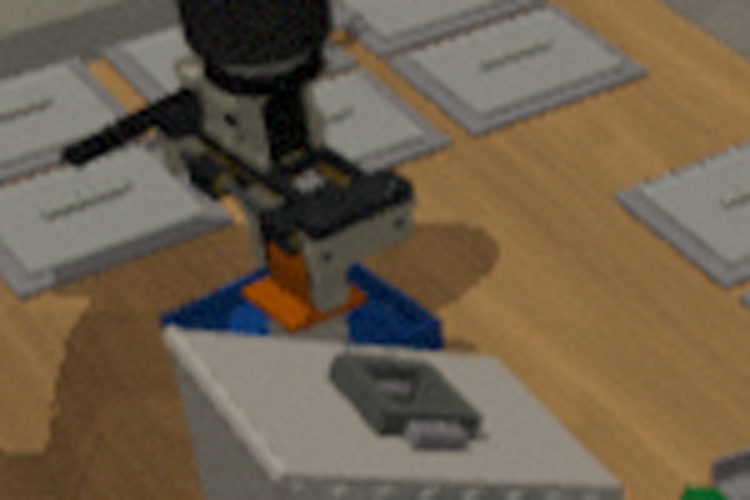

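>>> {"op": "apply_moves", "data": {"commands": [{"grip": 1,"slide": [0,0,0.0006],"roll": 0},{"grip": 1,"slide": [0,0,0.0006],"roll": 0}], "grip_force": 3}}

```text
time_s: 11.5
tcp_pos: [0.5445, 0.3759, 0.0482]
eef_rot: [-180.0, 0.0, 7.5]
contact_force: [-0.7, 1.3, 3.7]
gripper_width: 0.0501
```

Run:
```python
from h import *
to([.5747,.379,.052])
for n in ("side","top"):
    p,W,cal=cloud(n); hsv=cv2.cvtColor(p,cv2.COLOR_RGB2HSV)
    o=(hsv[...,0]<15)&(hsv[...,1]>170)&(abs(W[...,0]-.545)<.05)&(abs(W[...,1]-.376)<.05)&(W[...,2]<.052)&(W[...,2]>.036)
    A=W[o]; 
    if len(A)<15: print(n,len(A)); continue
    c=A.mean(0);_,s,vt=np.linalg.svd(A-c);nn=vt[2]*np.sign(vt[2][2]);print(n,len(A),c.round(4),nn.round(3),"tilt",np.degrees(np.arccos(nn[2])).round(1),s.round(4))
```

```text
t 11.5 tcp [0.5445 0.3759 0.0482] rot [-1.8e+02  1.0e-02  7.5e+00] F [-0.7  1.3  3.7] M [ 0.43  0.6  -0.01] w 0.0501 J [ 51.5  28.  -12.8  -0.  -49.1  46. ]
slide needed [ 0.0303  0.0009 -0.0038]
side 87 [0.5315 0.3672 0.0432] [ 0.015 -0.063  0.998] tilt 3.7 [0.1803 0.118  0.0259]
top 36 [0.5262 0.3831 0.0449] [0.1   0.057 0.993] tilt 6.6 [0.1087 0.0574 0.0174]
```

The flange top is at z ≈ 0.043, exactly where a flat-standing stopper puts it, and the fitted tilts are within noise. I'll open gently.

>>> {"op": "apply_moves", "data": {"commands": [{"grip": 0.4,"slide": [0,0,-0.001],"roll": 0},{"grip": 0.36,"slide": [0,0,-0.001],"roll": 0},{"grip": 0.28,"slide": [0,0,-0.001],"roll": 0},{"grip": 0.15,"slide": [0,0,-0.001],"roll": 0},{"grip": 0.0,"slide": [0,0,-0.001],"roll": 0}]}}

```text
time_s: 12.22
tcp_pos: [0.5447, 0.3759, 0.049]
eef_rot: [180.0, 0.0, 7.5]
contact_force: [-0.7, -0.5, -1.1]
gripper_width: 0.0775
```

Run:
```python
from h import *
to([.5747,.379,.052])
p,W,cal=cloud("side")
cv2.imwrite(f"pics/side_11.png",cv2.resize(p[100:200,120:270],None,fx=5,fy=5,interpolation=cv2.INTER_CUBIC)[:,:,::-1])
```

```text
t 12.225 tcp [0.5447 0.3759 0.049 ] rot [1.8e+02 1.0e-02 7.5e+00] F [-0.7 -0.5 -1.1] M [-0.09 -0.01 -0.04] w 0.0775 J [ 51.5  28.  -12.8  -0.  -49.2  46. ]
slide needed [ 0.0301  0.0008 -0.003 ]
```

View pics/side_11.png

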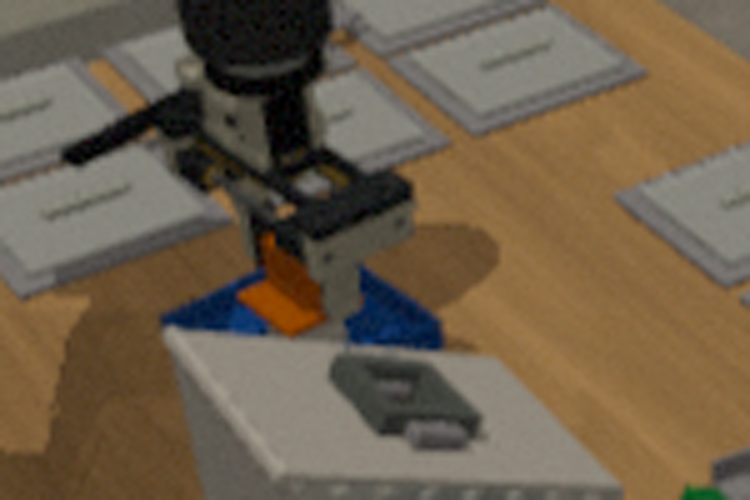

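The fingers are open. The stopper stands with its flange at about (285,305), clear of the near finger. I'll rise straight up.

>>> {"op": "apply_moves", "data": {"commands": [{"grip": 0,"slide": [0,0,-0.01],"roll": 0},{"grip": 0,"slide": [0,0,-0.03],"roll": 0},{"grip": 0,"slide": [0,0,-0.07],"roll": 0},{"grip": 0,"slide": [0,0,-0.12],"roll": 0},{"grip": 0,"slide": [0,0,-0.17],"roll": 0}]}}

```text
time_s: 12.9
tcp_pos: [0.5446, 0.3758, 0.2215]
eef_rot: [-180.0, -0.0, 7.5]
contact_force: [0.5, 0.8, -0.3]
gripper_width: 0.0877
```

>>> {"op": "apply_moves", "data": {"commands": [{"grip": 0,"slide": [-0.04,-0.04,0],"roll": 0},{"grip": 0,"slide": [-0.08,-0.08,0],"roll": 0},{"grip": 0,"slide": [-0.12,-0.12,0],"roll": 0},{"grip": 0,"slide": [-0.15,-0.15,0],"roll": 0},{"grip": 0,"slide": [-0.15,-0.15,0],"roll": 0}]}}

```text
time_s: 13.52
tcp_pos: [0.3742, 0.5069, 0.22]
eef_rot: [-179.9, -0.0, 7.7]
contact_force: [-0.2, -0.7, -0.6]
gripper_width: 0.0876
```

Run:
```python
from h import *
to([.5747,.379,.052])
for n in ("side","top"):
    p,W,cal=cloud(n); hsv=cv2.cvtColor(p,cv2.COLOR_RGB2HSV)
    o=(hsv[...,0]<15)&(hsv[...,1]>170)&(abs(W[...,0]-.545)<.06)&(abs(W[...,1]-.376)<.06)
    for lo,hi in ((.036,.052),(.072,.1)):
        A=W[o&(W[...,2]<hi)&(W[...,2]>lo)]
        if len(A)<8: print(n,len(A)); continue
        c=A.mean(0);_,s,vt=np.linalg.svd(A-c);nn=vt[2]*np.sign(vt[2][2]);print(n,len(A),c.round(4),"ext",A.min(0).round(3),A.max(0).round(3),"tilt",np.degrees(np.arccos(nn[2])).round(1))
    R,t=cal[1:]
    for q in ("green_stopper","jar","scoop","measuring_cup"):
        for b in boxes_of(q,n)[:1]: print(q,round(b["score"],2),np.round(R.T@(np.array(b["position"])-t),3))
    if n=="side": cv2.imwrite("pics/side_12.png",cv2.resize(p[100:200,120:270],None,fx=5,fy=5,interpolation=cv2.INTER_CUBIC)[:,:,::-1])
    else: cv2.imwrite("pics/top_12.png",p[:,:,::-1])
```

```text
t 13.525 tcp [0.3742 0.5069 0.22  ] rot [-1.7993e+02 -3.0000e-02  7.7100e+00] F [-0.2 -0.7 -0.6] M [-0.12 -0.09  0.  ] w 0.0876 J [ 71.3  16.5  -5.9  -0.  -67.4  26.4]
slide needed [0.1815 0.1536 0.168 ]
side 105 [0.5352 0.3659 0.0424] ext [0.51  0.343 0.036] [0.574 0.405 0.052] tilt 4.2
side 42 [0.5405 0.3699 0.0786] ext [0.529 0.348 0.072] [0.555 0.4   0.083] tilt 15.7
green_stopper 0.89 [ 0.53  -0.121  0.166]
jar 0.66 [ 0.708 -0.334  0.089]
scoop 0.97 [0.723 0.047 0.017]
measuring_cup 0.69 [0.437 0.072 0.117]
top 173 [0.5411 0.3715 0.0427] ext [0.512 0.343 0.036] [0.574 0.403 0.05 ] tilt 1.2
top 95 [0.5426 0.3752 0.083 ] ext [0.529 0.353 0.075] [0.556 0.398 0.09 ] tilt 12.3
green_stopper 0.64 [ 0.535 -0.109  0.167]
scoop 0.89 [0.723 0.054 0.008]
measuring_cup 0.91 [ 0.551 -0.349  0.026]
```

View pics/side_12.png

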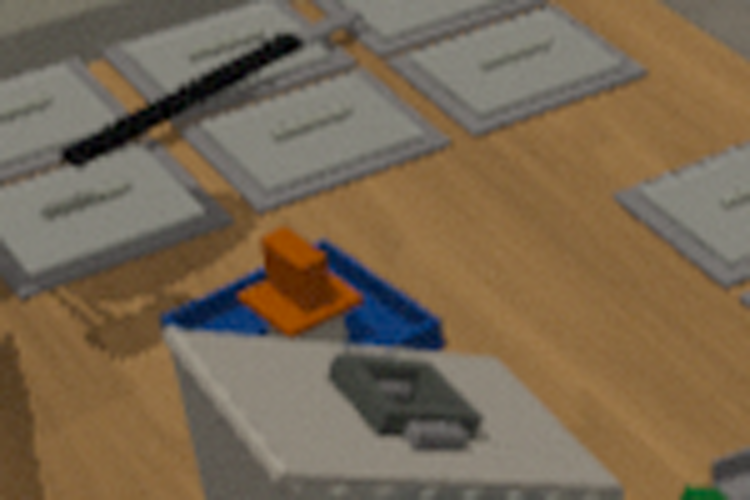

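View pics/top_12.png

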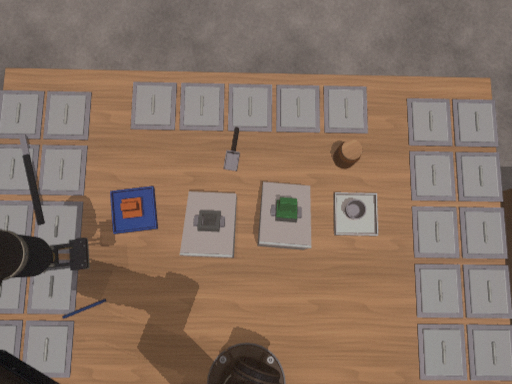

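The stopper stands upright in the blue tray at top px (131,208), with its flange level at z 0.0427. The neck is empty, and the green stopper, cup, jar and scoop haven't moved. I'll hand the job in.

```bash
python3 -c "
from plant import *
print(close_job())"
```

```text
the job is handed in; nothing more can be done
None
```

The orange stopper is out of its bin and standing upright on its plug in the blue tray, and the job is handed in at about 14 s on the robot's clock.

**How it went:** The tool could only point straight down, so I pinched the grip bar across its 50 mm length instead of across the 22 mm you suggested. I pulled along the 28° axis until the catch let go and the plug was clear. In the tray I lowered it until the plug's edge touched the floor, at a reading of about 5 N. With a light grip I then dragged it level, pressed it flat, opened the fingers and moved away.

**Last checks:**
- **Standing flat:** the flange top is at z ≈ 0.043 m and the bar top at about 0.083 m, both where a flat-standing stopper should be. The flange looks level: the top camera gave a tilt of 1.2°.
- **Position:** it stands at about (0.543, 0.373), near the middle of the tray, with the robot clear of it.
- **Other things:** the green stopper, cup, jar and scoop were where they started, to within the detectors' accuracy.

**Checks that disagreed:**
- The side camera's flange fit gave 4.2°.
- Rough fits to the small bar top gave 12–16°, from few points that included the bar's side faces.
- The side-view detector put the cup at the orange bin, but the top view has it in the white tray.
- The top-view detector missed the jar, though it shows in that picture and the side view found it in place.

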